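# Pack the last recording bath with its separator and hold the carrier level

### The job

Finish packing the aluminium carrier so that its open side matches the packed one: lay the loose blue separator sheet squarely on the single white bath there, then set the loose white bath squarely on that sheet, lowering each into place rather than dropping it. Then lift the whole carrier by its black handle, without tipping it, and hold it level and still about 10 cm clear of the table; finish while holding it there, still gripped. Leave everything else on the table where it is.

Things in the scene. Friction and masses are not known exactly. Their poses are not given: they have to be found in the camera images.
- carrier: loose aluminium tray with middle handle, 124 (x) by 226 mm (y), base 3 mm, rim 9 mm high; origin under its centre, z up. Its +y half is packed, its -y half still to be filled; all baths and sheets in it lie with their long side along the carrier's y. Packed: 0.7 kg, balanced under the handle's middle
- carrier_grip (a point): middle of the carrier's black handle bar, 91 mm above the carrier's underside; the bar runs along the carrier's x axis, 106 mm long between uprights, 16 mm wide (carrier's y), 18 mm high (82 to 100 mm above the underside), free on all sides; axes as the carrier's
- open_place (a point): point on the tray's inner floor at the middle of the side still to be filled, 60 mm from the handle's plane (carrier's -y), 3 mm above the underside; axes as the carrier's
- packed_place (a point): the same point on the packed side (carrier's +y)
- loose_sheet_center (a point): the loose separator: blue rigid plastic separator sheet without holes, 80 mm long (its x axis), 50 mm wide (y), 8 mm thick; the point is its centre, z up. Starts flat on the table, about 25 g
- loose_bath_center (a point): the loose bath: white plastic recording bath: a flat block with one 30 mm round well and two 10 mm ports in its top, 80 mm long (its x axis), 50 mm wide (y), 16 mm high; the point is its centre, z up when it lies right way up. The same turned half round. Starts flat on the table, about 75 g
- single_bath_center (a point): the single bath lying alone on the open side of the carrier: white plastic recording bath: a flat block with one 30 mm round well and two 10 mm ports in its top, 80 mm long (its x axis), 50 mm wide (y), 16 mm high; the point is its centre, z up when it lies right way up. The same turned half round
- packed_lower_center (a point): lower bath of the packed side: white plastic recording bath: a flat block with one 30 mm round well and two 10 mm ports in its top, 80 mm long (its x axis), 50 mm wide (y), 16 mm high; the point is its centre, z up when it lies right way up. The same turned half round
- packed_sheet_center (a point): separator of the packed side: blue rigid plastic separator sheet without holes, 80 mm long (its x axis), 50 mm wide (y), 8 mm thick; the point is its centre, z up
- packed_upper_center (a point): upper bath of the packed side: white plastic recording bath: a flat block with one 30 mm round well and two 10 mm ports in its top, 80 mm long (its x axis), 50 mm wide (y), 16 mm high; the point is its centre, z up when it lies right way up. The same turned half round
- tube_rack: bystander, fixed: white tube rack 105 x 210 x 68 mm with capped tubes; origin under its centre
- petri_dish: bystander, loose: closed clear dish 60 mm across, 16 mm high; origin under its centre
- jar: bystander, loose: amber jar with blue cap, 54 mm across, 85 mm high; origin under its centre
- water_bottle: bystander, loose: clear bottle with blue cap, 66 mm across, 200 mm high; origin under its centre
- camera: bystander, loose: black microscope camera, about 92 x 75 x 72 mm; origin under its centre
- notebook: bystander, fixed: coral notebook 212 x 150 x 12 mm lying flat; origin under its centre
- forceps: bystander, loose: steel forceps 120 mm long along x, lying flat; origin under the middle
There are look-alikes about, which are no part of the job. Leave any orange, pink or turquoise look-alike of the part that bears single_bath_center alone.

How it is judged:
On the way, in this order (a step that is already met when the one before it is completed fails the run):
1. the loose separator lies squarely on the single bath, let go, before the bath goes on (horizontal distance between single_bath_center and open_place below 0.012 m and z of single_bath_center in the frame of open_place between 0.005 and 0.011 m and horizontal distance between loose_sheet_center and single_bath_center below 0.01 m and angle between the x axis of loose_sheet_center and the x axis of single_bath_center, either way round below 0.15 rad and z of loose_sheet_center in the frame of single_bath_center between 0.009 and 0.015 m and contact force between loose_sheet and the fingers below 0.05 N and height (world z) of carrier below 0.01 m), for 0.2 s.
2. the loose bath lies squarely on that separator, let go, the carrier still on the table (horizontal distance between single_bath_center and open_place below 0.012 m and z of single_bath_center in the frame of open_place between 0.005 and 0.011 m and horizontal distance between loose_sheet_center and single_bath_center below 0.01 m and angle between the x axis of loose_sheet_center and the x axis of single_bath_center, either way round below 0.15 rad and z of loose_sheet_center in the frame of single_bath_center between 0.009 and 0.015 m and horizontal distance between loose_bath_center and loose_sheet_center below 0.01 m and angle between the x axis of loose_bath_center and the x axis of loose_sheet_center, either way round below 0.15 rad and z of loose_bath_center in the frame of loose_sheet_center between 0.009 and 0.015 m and contact force between loose_bath and the fingers below 0.05 N and height (world z) of carrier below 0.01 m), for 0.2 s.
At the end, for the whole second after the job is handed in: Gripper holds the carrier by its handle, underside 50-180 mm up, tilt < 0.08 rad, still (20 mm/s, 0.08 rad/s), touching no bystander. On both sides bath, separator, bath: the lowest within 12 mm of its place, each next flat on the one below within 10 mm and 0.15 rad, untouched by the fingers (height (world z) of carrier between 0.05 and 0.18 m and angle between carrier's own z axis and vertical below 0.08 rad and linear speed of carrier below 0.02 m/s and angular speed of carrier below 0.08 rad/s and contact force between carrier and the fingers above 2 N and distance between the grasp point and carrier_grip below 0.06 m and contact force between carrier and tube_rack below 0.02 N and contact force between carrier and petri_dish below 0.02 N and contact force between carrier and jar below 0.02 N and contact force between carrier and water_bottle below 0.02 N and contact force between carrier and camera below 0.02 N and contact force between carrier and notebook below 0.02 N and contact force between carrier and forceps below 0.02 N and horizontal distance between single_bath_center and open_place below 0.012 m and z of single_bath_center in the frame of open_place between 0.005 and 0.011 m and horizontal distance between loose_sheet_center and single_bath_center below 0.01 m and angle between the x axis of loose_sheet_center and the x axis of single_bath_center, either way round below 0.15 rad and z of loose_sheet_center in the frame of single_bath_center between 0.009 and 0.015 m and horizontal distance between loose_bath_center and loose_sheet_center below 0.01 m and angle between the x axis of loose_bath_center and the x axis of loose_sheet_center, either way round below 0.15 rad and z of loose_bath_center in the frame of loose_sheet_center between 0.009 and 0.015 m and contact force between each of loose_sheet, loose_bath and the fingers below 0.05 N and horizontal distance between packed_lower_center and packed_place below 0.012 m and z of packed_lower_center in the frame of packed_place between 0.005 and 0.011 m and horizontal distance between packed_sheet_center and packed_lower_center below 0.01 m and angle between the x axis of packed_sheet_center and the x axis of packed_lower_center, either way round below 0.15 rad and z of packed_sheet_center in the frame of packed_lower_center between 0.009 and 0.015 m and horizontal distance between packed_upper_center and packed_sheet_center below 0.01 m and angle between the x axis of packed_upper_center and the x axis of packed_sheet_center, either way round below 0.15 rad and z of packed_upper_center in the frame of packed_sheet_center between 0.009 and 0.015 m); the arm keeps its last pose, push and grip.
It fails at once if the carrier is tipped more than 0.25 rad (angle between carrier's own z axis and vertical above 0.25 rad).
It fails at once if the sheet or the bath is dropped from more than about 10 mm ((linear speed of loose_sheet above 0.45 m/s and contact force between loose_sheet and anything else below 0.02 N) or (linear speed of loose_bath above 0.45 m/s and contact force between loose_bath and anything else below 0.02 N)).
It fails at once if a bystander is shifted more than 15 mm or tipped (distance of any of petri_dish, jar, water_bottle, camera, forceps from where it was at the start of the episode above 0.015 m or angle between any of petri_dish, jar, water_bottle, camera, forceps's own z axis and vertical above 0.3 rad).
It also fails if it takes over 72 s, if anything falls off the work surface, if the arm or the gripper's body presses on something with over 40 N, if the wrist force passes 120 N, or if a joint passes its speed limit or range.

### The arm

A 6-joint arm with a two-finger parallel gripper is mounted at the origin on the work surface. World frame = base frame: x ahead of the robot, y to its left, z up, the work surface at z = 0. Lengths are in m, angles in rad, forces in N, time in s.
With the tool pointing down it reaches from about 0.275 to 0.85 m from the base axis. Payload 19 kg.
Tool frame: the origin (TCP) lies at the very end of the fingers, on their centre line; the grasp point (between the pads) lies 19 mm behind it; z points along the fingers, y is the line along which they close (so a half turn about z gives the same grasp; the last joint's range is limited). The gripper opens to 85 mm and grips with 20 to 120 N. Pads are 22 mm wide; open, the fingers measure 114 mm over their backs; the gripper's body (76 mm by 85 mm) begins 54 mm behind the grasp point. The pads swing forward as they close: fully open they stand 13 mm farther back than shut.
Start: joints at [1.149, 0.15, 1.437, -0, 1.554, -0.134], TCP at [0.163, 0.551, 0.231] pointing down, gripper open.
Joint ranges: [-2.8, 2.8], [-0.68, 2.1], [0.12, 2.68], [-1.39, 4.53], [0.16, 2.79], [-2.81, 2.81]. Speed limits (rad/s): [1.89, 1.89, 2.22, 3.01, 3.01, 3.01].

### API

Orientations are given as [roll, pitch, yaw] about the fixed x, y, z axes, in that order (R = Rz(yaw) Ry(pitch) Rx(roll)).
In Python, from station import env gives the robot as it stands.
- The arm moves only by the tool play_rows, never from a script. Its arguments are lists of equal length, an entry for each row: "dr": the turn, a rotation vector about the tool's x, y, z in rad, a list of three; "delta_pos": the shift along the tool's x, y, z in cm, a list of three; "gripper": the finger opening in cm, from 0 to 8.54. In form: {"dr": [[wx, wy, wz], ...], "delta_pos": [[x, y, z], ...], "gripper": [gripper, ...]}. A call has 1 to 12 rows; each row is the pose to reach, as a shift and turn from the pose commanded when the call began, along the tool's axes at that moment; what a row does not reach only later rows make up. A row lasts 1/12 s, in which the tool goes at most 41.7 mm and 7.16 degrees, less where a joint would pass 70% of its speed; a pose out of reach is approached as far as the arm can. A call with a gripper value outside its range is refused whole. The fingers move at their own pace and stop on an object; "newtons" is the grip in N (left out, the last holds). Time passes only in rows, so rows that repeat a pose let the fingers close. It gives the time, the measured TCP pose, the force, the opening and the grip force at its end, in the units of the state.
- env.observe(): the state, without advancing time (a new reading comes with each control period).
- env.get_image(name): name is "side" or "top" or "wrist"; returns the picture (480x640x3 uint8, red, green, blue); there is no depth.
- env.camera_model(name): a dict with "intrinsics" (3x3 intrinsics, pixels), "xyz" and "orientation" of the camera in the world; the wrist camera has in their place "mount" (4x4, takes a point from camera to tool coordinates, whose origin is the TCP and whose axes are the flange's). Camera axes: x right, y up, looking along -z (the intrinsics and any distortion apply to the point x, -y, -z); pixel columns grow to the right and rows downward; lengths in m; the calibration is good to about 2 mm. A picture is of the moment at which its call begins: read the wrist's pose just before it. camera_model takes no time and is no camera call.
- env.sign_off(): hands the job in; it is judged then, once.
Trained networks look in the newest picture that a camera, given by its name, has taken for a name from the list of things; names that differ only in an ending like _2 or _b are one class to them, and where a whole thing is asked for, a point or a joint stands for the part that bears it (a point fixed in the world has none). Each returns a list of dicts, best first, with "p" (0 to 1); they miss things now and then, are a little off and sometimes report something else, mostly with a low value. They report only what shows in the picture. A call takes as long as a camera call. They do not tell look-alikes from the thing itself.
- env.outline_of(thing, camera): "region" (480x640 bool, what is visible of it) and "centre" ([column, row] in pixels, amid what is visible of it).
- env.place_of(thing, camera): "centre" ([column, row] in pixels: a listed point, or the origin of a listed thing).
The state is a dict: "time_s": time; "qpos": joint angles; "joint_vel": joint speeds; "joint_efforts": joint torques, N m; "tool_pos": TCP position; "eef_rot": TCP orientation; "wrist_force": force on the tool from outside, world axes, zero at the start; "moment": the same for the moment, N m; "opening": opening from 0.0 (shut) to 1.0 (fully open); "gripper_force": force on a finger pad.
Only numpy, scipy, OpenCV 4.12 (cv2) and the standard library are available. Lean on these libraries where they do the work, as an engineer would, in place of code of your own. Each camera call takes 0.05 s, during which the arm holds its last target. There are 200 camera calls.

## Working session

There is one attempt and no reset: what is moved stays moved. The work goes in short steps, Python scripts to look and compute and a tool call to move; the robot and the scene stay as the last step left them, time stands still between calls to the robot, and variables do not carry over. Pictures are saved under pics/ and viewed, at most 13 in all, crops included, and the job is handed in when it is done.

Besides the shell and the picture viewer there is one more tool, called after "Emit:" as a command line: name --argument value ..., lists and objects as JSON in quotes. play_rows: Moves the arm, as the interface text tells. Its arguments: {"type":"object","properties":{"dr":{"type":"array","items":{"type":"array","items":{"type":"number"}}},"delta_pos":{"type":"array","items":{"type":"array","items":{"type":"number"}}},"gripper":{"type":"array","items":{"type":"number"}},"newtons":{"type":"number"}},"required":["dr","delta_pos","gripper"]}

```bash
mkdir -p pics; ls; cat > h.py <<'E'
import numpy as np, cv2
from scipy.spatial.transform import Rotation as R
from station import env
def cam(name, st=None):
    m=env.camera_model(name); K=np.array(m["intrinsics"])
    if "mount" in m:
        st=st or env.observe(); T=np.eye(4); T[:3,:3]=R.from_euler('xyz',st["eef_rot"]).as_matrix(); T[:3,3]=st["tool_pos"]
        T=T@np.array(m["mount"]); return K,T[:3,:3],T[:3,3],m
    o=np.array(m["orientation"]); Rm=o if o.shape==(3,3) else R.from_euler('xyz',o).as_matrix()
    return K,Rm,np.array(m["xyz"]),m
def ray(c,px,z):
    K,Rm,t,m=c; d=np.array(m.get("distortion",np.zeros(5)),float)
    u=cv2.undistortPoints(np.array([[px]],float),K,d)[0,0]
    v=Rm@np.array([u[0],-u[1],-1]); return t+v*(z-t[2])/v[2]
def save(name,f):
    im=env.get_image(name); cv2.imwrite(f"pics/{f}.png",im[:,:,::-1]); return im
E
python3 - <<'E'
from h import *
for n in("top","side","wrist"): print(n,env.camera_model(n))
a=save("top","top0");b=save("side","side0")
print(env.observe())
C=cam("top")
for n,z in [("carrier",0),("carrier_grip",.091),("open_place",.003),("packed_place",.003),("loose_sheet_center",.004),("loose_bath_center",.008),("single_bath_center",.011),("packed_upper_center",.051),("tube_rack",0),("petri_dish",0),("jar",0),("water_bottle",0),("camera",0),("notebook",0),("forceps",0)]:
    for d in env.place_of(n,"top")[:4]: print(n,round(d["p"],2),np.round(d["centre"]),ray(C,d["centre"],z).round(3))
E
```

```text
pics
top {'intrinsics': array([[557.05319521,   0.        , 314.45414225],
       [  0.        , 557.05319521, 235.70380024],
       [  0.        ,   0.        ,   1.        ]]), 'xyz': array([0.46041727, 0.01009145, 1.55542187]), 'orientation': array([ 0.0795525 ,  0.01271823, -1.57249947])}
side {'intrinsics': array([[623.39195965,   0.        , 312.07307679],
       [  0.        , 623.39195965, 233.96862928],
       [  0.        ,   0.        ,   1.        ]]), 'xyz': array([-0.12356018, -1.27108543,  1.02013865]), 'orientation': array([ 1.01873857, -0.01748878, -0.48007403])}
wrist {'intrinsics': array([[347.5828454 ,   0.        , 319.46832285],
       [  0.        , 347.5828454 , 237.11696323],
       [  0.        ,   0.        ,   1.        ]]), 'mount': array([[ 1.23943974e-04,  9.64907911e-01,  2.62588475e-01,
         6.79213107e-02],
       [ 9.99999608e-01,  1.10658143e-04, -8.78632789e-04,
        -1.15374904e-04],
       [-8.76857283e-04,  2.62588480e-01, -9.64907519e-01,
        -1.42565221e-01],
       [ 0.00000000e+00,  0.00000000e+00,  0.00000000e+00,
         1.000
[... 1195 characters left out ...]
le_bath_center 0.66 [304. 317.] [0.36  0.058 0.011]
single_bath_center 0.62 [399. 313.] [ 0.37  -0.203  0.011]
single_bath_center 0.61 [410. 231.] [ 0.597 -0.236  0.011]
packed_upper_center 0.98 [321. 249.] [0.543 0.011 0.051]
tube_rack 0.24 [516. 303.] [ 0.395 -0.526  0.   ]
petri_dish 0.73 [360. 250.] [ 0.545 -0.097  0.   ]
petri_dish 0.69 [370. 173.] [ 0.761 -0.126  0.   ]
jar 0.97 [413. 176.] [ 0.752 -0.248  0.   ]
jar 0.53 [320. 254.] [0.533 0.016 0.   ]
jar 0.42 [340. 251.] [ 0.541 -0.041  0.   ]
water_bottle 0.8 [518. 303.] [ 0.397 -0.531  0.   ]
camera 0.57 [503. 225.] [ 0.612 -0.496  0.   ]
notebook 0.71 [129. 252.] [0.54  0.551 0.   ]
forceps 0.49 [179. 201.] [ 0.684  0.413 -0.   ]
```

```bash
python3 -c "
import cv2
a=cv2.imread('pics/top0.png');cv2.imwrite('pics/topc.png',cv2.resize(a[130:340,160:460],None,fx=2.66,fy=2.66,interpolation=cv2.INTER_CUBIC))"
```

```text
(no output)
```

View pics/topc.png

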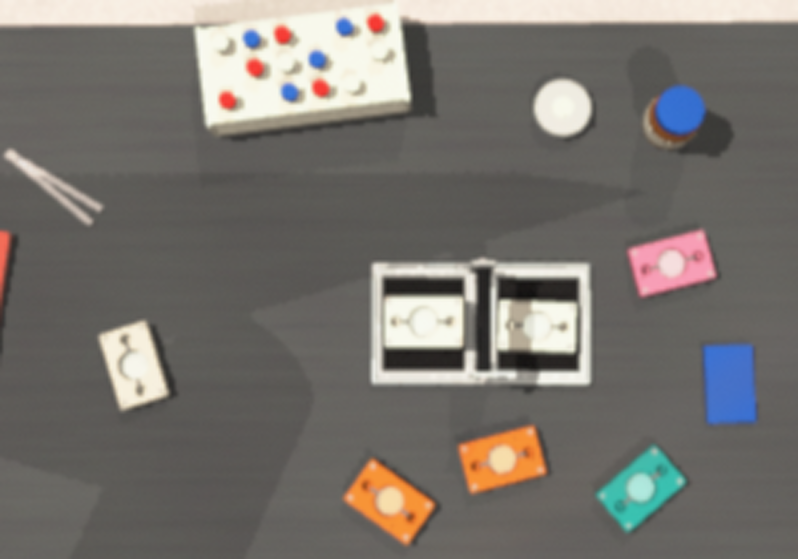

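View pics/side0.png

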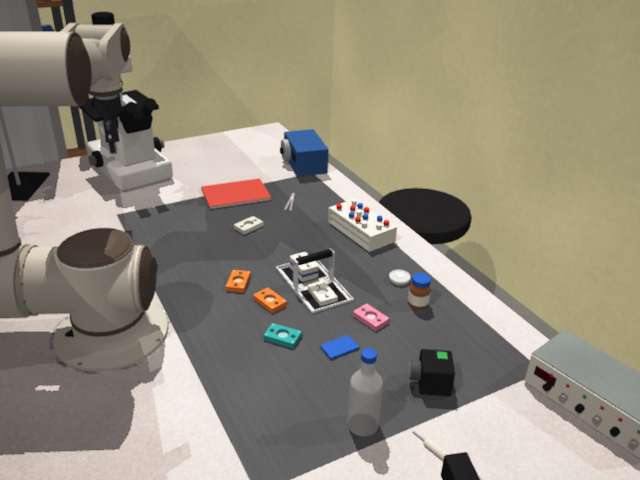

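The carrier is at top-image pixel ~(340,252). The packed side is on the left and the open side on the right. The loose bath is at (210,267) and the blue sheet at (434,274); the orange, pink and turquoise look-alikes are decoys. Next I move to a spot between the carrier and the sheet for one close wrist view.

```bash
cat >> h.py <<'E'
def go(x,y,z,yaw,st=None):
    st=st or env.observe(); Rc=R.from_euler('xyz',st["eef_rot"]); Rt=R.from_euler('xyz',[np.pi,0,yaw])
    print("pos_cm",((Rc.inv().apply(np.array([x,y,z])-st["tool_pos"]))*100).round(2),"dr",(Rc.inv()*Rt).as_rotvec().round(3))
def box(mask,c,z):
    cn=max(cv2.findContours(mask.astype(np.uint8),cv2.RETR_EXTERNAL,cv2.CHAIN_APPROX_NONE)[0],key=cv2.contourArea)
    P=np.array([ray(c,p[0].astype(float),z)[:2] for p in cn]); r=cv2.minAreaRect((P*1000).astype(np.float32))
    b=cv2.boxPoints(r); e=[b[1]-b[0],b[2]-b[1]]; L=max(e,key=np.linalg.norm)
    return np.array(r[0])/1000,np.sort([np.linalg.norm(q) for q in e]).round(1),(np.arctan2(L[1],L[0])+np.pi/2)%np.pi-np.pi/2
E
python3 - <<'E'
from h import *
go(.47,-.2,.25,0)
E
```

```text
pos_cm [-50.74 -63.33  -1.86] dr [0.    0.    2.854]
```

Emit:
play_rows --dr '[[0,0,0.12],[0,0,0.24],[0,0,0.36],[0,0,0.48],[0,0,0.6],[0,0,0.72],[0,0,0.84],[0,0,0.96],[0,0,1.08],[0,0,1.2],[0,0,1.32],[0,0,1.44]]' --delta_pos '[[-2.5,-3.1,-1],[-5,-6.2,-2],[-7.5,-9.3,-2],[-10,-12.5,-2],[-12.5,-15.6,-2],[-15,-18.7,-2],[-17.5,-21.8,-2],[-20,-25,-2],[-22.5,-28,-2],[-25,-31,-2],[-27.5,-34.3,-2],[-30,-37.5,-2]]' --gripper '[8.5,8.5,8.5,8.5,8.5,8.5,8.5,8.5,8.5,8.5,8.5,8.5]'

```text
time_s: 1.85
tool_pos: [0.3435, 0.1076, 0.2516]
eef_rot: [3.141, -0.0, 1.416]
wrist_force: [1.9, -0.0, 0.7]
opening: 0.993
gripper_force: 0.0
```

```bash
python3 - <<'E'
from h import *
go(.47,-.2,.25,0)
E
```

```text
pos_cm [-28.44  17.26   0.18] dr [ 1.000e-03 -1.000e-03  1.416e+00]
```

Emit:
play_rows --dr '[[0,0,0.12],[0,0,0.24],[0,0,0.36],[0,0,0.48],[0,0,0.6],[0,0,0.72],[0,0,0.84],[0,0,0.96],[0,0,1.08],[0,0,1.2],[0,0,1.32],[0,0,1.416]]' --delta_pos '[[-2.6,1.6,0],[-5.2,3.2,0],[-7.8,4.7,0],[-10.4,6.3,0],[-13,7.9,0],[-15.6,9.5,0],[-18.2,11,0],[-20.8,12.6,0],[-23.4,14.2,0],[-26,15.8,0],[-28.4,17.3,0],[-28.4,17.3,0]]' --gripper '[6,6,6,6,6,6,6,6,6,6,6,6]'

```text
time_s: 2.85
tool_pos: [0.4731, -0.2011, 0.2505]
eef_rot: [3.141, 0.001, -0.004]
wrist_force: [1.1, -0.4, -0.4]
opening: 0.707
gripper_force: 0.0
```

```bash
python3 - <<'E'
from h import *
st=env.observe(); print(st["tool_pos"],st["eef_rot"],st["opening"])
a=save("wrist","w1"); W=cam("wrist",st); T=cam("top")
for n,z in [("carrier_grip",.091),("open_place",.003),("packed_place",.003),("loose_sheet_center",.004),("single_bath_center",.011),("packed_upper_center",.051)]:
  for d in env.place_of(n,"wrist")[:4]: print(n,round(d["p"],2),np.round(d["centre"]),ray(W,d["centre"],z).round(3))
for n,z in [("loose_sheet_center",.008),("single_bath_center",.019),("packed_upper_center",.046),("carrier",.009)]:
  for d in env.outline_of(n,"wrist")[:4]: print(n,round(d["p"],2),np.round(d["centre"]),box(d["region"],W,z))
env.get_image("top")
for n,z in [("loose_bath_center",.016)]:
  for d in env.outline_of(n,"top")[:4]: print("top",n,round(d["p"],2),np.round(d["centre"]),box(d["region"],T,z))
E
```

```text
[ 0.47305138 -0.20107715  0.25046643] [ 3.14111902e+00  9.09899430e-04 -4.16713061e-03] 0.7074493663549914
carrier_grip 0.86 [131. 145.] [ 0.536 -0.043  0.091]
packed_place 0.6 [592. 264.] [ 0.397 -0.525  0.003]
loose_sheet_center 0.97 [410. 204.] [ 0.47  -0.303  0.004]
single_bath_center 0.82 [358.  79.] [ 0.6   -0.24   0.011]
single_bath_center 0.74 [111. 301.] [0.355 0.05  0.011]
single_bath_center 0.65 [224. 148.] [ 0.532 -0.099  0.011]
single_bath_center 0.63 [326. 289.] [ 0.37  -0.208  0.011]
packed_upper_center 0.82 [101. 142.] [0.539 0.006 0.051]
loose_sheet_center 0.62 [410. 199.] (array([ 0.47366998, -0.30026263]), array([50.7, 80.6], dtype=float32), np.float32(0.046467185))
single_bath_center 0.95 [224. 148.] (array([ 0.53325   , -0.10104877]), array([50. , 82.3], dtype=float32), np.float32(1.536493))
single_bath_center 0.95 [204. 270.] (array([ 0.39903482, -0.06646305]), array([52.7, 84.6], dtype=float32), np.float32(-1.3175731))
single_bath_center 0.92 [110. 302.] (array([0.35804779, 0.04762243]), array([62.1, 82.2], dtype=float32), np.float32(0.9471053))
single_bath_center 0.58 [326. 292.] (array([ 0.36990445, -0.20559981]), array([53.6, 81.9], dtype=float32), np.float32(-0.8704536))
packed_upper_center 0.7 [ 83. 144.] (array([0.53725415, 0.02521044]), array([49.4, 60.9], dtype=float32), np.float32(1.5667921))
carrier 0.95 [167. 126.] (array([ 0.5355434 , -0.04246852]), array([152.4, 227.1], dtype=float32), np.float32(1.5621232))
top loose_bath_center 0.69 [212. 271.] (array([0.49778104, 0.31795508]), array([52.3, 85.3], dtype=float32), np.float32(0.3358214))
```

View pics/w1.png

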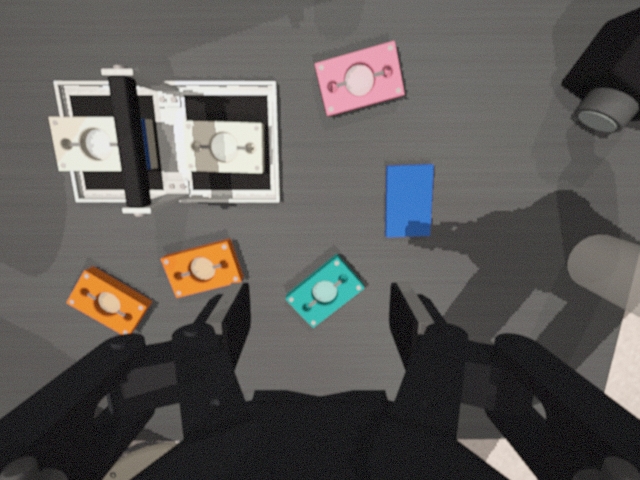

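The wrist view shows the blue sheet at ~(410,201). The single bath is at (224,148) inside the carrier, with the handle bar at (131,145). The bottle and the camera are clear of the sheet. I'll refine the positions by colour.

```bash
python3 - <<'E'
from h import *
st=dict(tool_pos=np.array([ .47305138,-.20107715,.25046643]),eef_rot=[3.14111902e+00,9.09899430e-04,-4.16713061e-03])
W=cam("wrist",st); a=cv2.imread("pics/w1.png"); h=cv2.cvtColor(a,cv2.COLOR_BGR2HSV)
m=cv2.inRange(h,(105,150,40),(130,255,255)); m[:,:340]=0
print(box(m,W,.008), m.sum()/255)
g=cv2.inRange(h,(0,0,120),(179,60,255)); 
c=g.copy(); c[:,:187]=0;c[:,266:]=0;c[:112]=0;c[182:]=0
c=cv2.morphologyEx(c,cv2.MORPH_OPEN,np.ones((7,7))); print("single",box(c,W,.019))
# carrier right part outer corners at rim z .009
c=g.copy(); c[:,230:]*=1; ys,xs=np.where(g[70:215,260:290]); 
print([ray(W,p,.009).round(4) for p in [(278,81),(281,202),(53,81),(77,203)]])
go(.473,-.300,.06,0)
E
```

```text
(array([ 0.47415237, -0.29978543]), array([51. , 79.6], dtype=float32), np.float32(0.026603818)) 3204.0
single (array([ 0.53369513, -0.1011348 ]), array([52.4, 79.8], dtype=float32), np.float32(1.5301808))
[array([ 0.5984, -0.1587,  0.009 ]), array([ 0.4739, -0.1576,  0.009 ]), array([0.5993, 0.0708, 0.009 ]), array([0.4737, 0.07  , 0.009 ])]
pos_cm [ 0.04 10.29 19.15] dr [ 0.    -0.     0.005]
```

Emit:
play_rows --dr '[[0,0,-0.01],[0,0,-0.02],[0,0,-0.02],[0,0,-0.02],[0,0,-0.02],[0,0,-0.02],[0,0,-0.02],[0,0,-0.02],[0,0,-0.02],[0,0,-0.02]]' --delta_pos '[[0.1,3.4,1.5],[0.1,6.8,4],[0.1,10.2,7],[0.1,10.2,11],[0.1,10.2,15],[0.1,10.2,18],[0.1,10.2,21],[0.1,10.2,22.5],[0.1,10.2,22.5],[0.1,10.2,22.5]]' --gripper '[6.2,6.2,6.2,6.2,6.2,6.2,6.2,6.2,6.2,6.2]' --newtons 25

```text
time_s: 4.33
tool_pos: [0.4734, -0.2992, 0.0263]
eef_rot: [-3.141, 0.001, 0.025]
wrist_force: [0.3, 0.2, 1.6]
opening: 0.727
gripper_force: 0.0
```

```bash
python3 - <<'E'
from h import *
st=env.observe();print(st["tool_pos"],st["eef_rot"],st["wrist_force"]);save("wrist","w2")
W=cam("wrist",st); a=cv2.imread("pics/w2.png"); h=cv2.cvtColor(a,cv2.COLOR_BGR2HSV)
m=cv2.inRange(h,(105,150,40),(130,255,255)); print(box(m,W,.008), m.sum()/255)
E
```

```text
[ 0.47341534 -0.2991697   0.02630385] [-3.14101738e+00  8.53694748e-04  2.49996998e-02] [0.27628459 0.16983238 1.56188657]
(array([ 0.4746517 , -0.30069788]), array([49.6, 79.6], dtype=float32), np.float32(0.028386593)) 14131.0
```

View pics/w2.png

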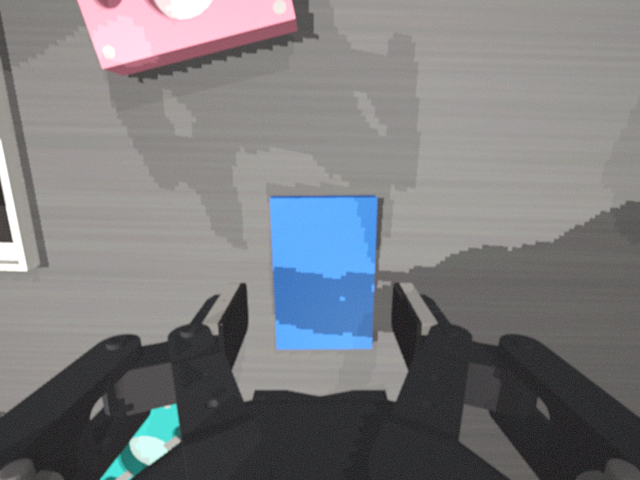

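The sheet at (325,272) is squarely between the open pads. Now down to the table and close.

Emit:
play_rows --dr '[[0,0,0],[0,0,0],[0,0,0],[0,0,0],[0,0,0],[0,0,0]]' --delta_pos '[[0.1,0.15,0.8],[0.1,0.15,1.6],[0.1,0.15,2.2],[0.1,0.15,2.4],[0.1,0.15,2.4],[0.1,0.15,2.4]]' --gripper '[6.0,6.0,6.0,6.0,5.8,5.6]'

```text
time_s: 4.88
tool_pos: [0.4746, -0.3007, 0.0023]
eef_rot: [-3.142, 0.0, 0.025]
wrist_force: [-0.1, -0.5, 0.1]
opening: 0.654
gripper_force: 0.0
```

Emit:
play_rows --dr '[[0,0,0],[0,0,0],[0,0,0]]' --delta_pos '[[0,0,0.1],[0,0,0.2],[0,0,0.2]]' --gripper '[5.6,5.6,5.6]'

```text
time_s: 5.13
tool_pos: [0.4746, -0.3007, 0.0003]
eef_rot: [3.141, 0.0, 0.025]
wrist_force: [-0.7, 0.3, -0.3]
opening: 0.656
gripper_force: 0.0
```

Emit:
play_rows --dr '[[0,0,0],[0,0,0],[0,0,0],[0,0,0]]' --delta_pos '[[0,0,0.1],[0,0,0.2],[0,0,0.3],[0,0,0.3]]' --gripper '[5.6,5.6,5.6,5.6]'

```text
time_s: 5.47
tool_pos: [0.4745, -0.3006, -0.0029]
eef_rot: [-3.141, 0.0, 0.025]
wrist_force: [0.4, 1.1, -0.8]
opening: 0.659
gripper_force: 0.0
```

Emit:
play_rows --dr '[[0,0,0],[0,0,0],[0,0,0],[0,0,0],[0,0,0],[0,0,0]]' --delta_pos '[[0,0,0],[0,0,0],[0,0,0],[0,0,0],[0,0,0],[0,0,0]]' --gripper '[5.2,4.8,4.5,4.5,4.5,4.5]' --newtons 25

```text
time_s: 5.97
tool_pos: [0.4746, -0.3008, -0.0025]
eef_rot: [3.141, -0.0, 0.025]
wrist_force: [-0.4, 0.2, 3.2]
opening: 0.576
gripper_force: 26.3
```

Emit:
play_rows --dr '[[0,0,0],[0,0,0],[0,0,-0.12],[0,0,-0.24],[0,0,-0.36],[0,0,-0.48],[0,0,-0.6],[0,0,-0.72],[0,0,-0.84],[0,0,-0.96],[0,0,-1.08],[0,0,-1.2]]' --delta_pos '[[0,0,-1],[0,0,-4],[0,0,-8],[0.6,-2,-12],[1.3,-4,-12],[2,-6,-12],[2.6,-8,-12],[3.2,-10,-12],[3.9,-12,-12],[4.6,-14,-12],[5.2,-16,-12],[5.6,-17,-12]]' --gripper '[4.5,4.5,4.5,4.5,4.5,4.5,4.5,4.5,4.5,4.5,4.5,4.5]'

```text
time_s: 6.97
tool_pos: [0.5266, -0.1274, 0.118]
eef_rot: [3.141, -0.0, 1.232]
wrist_force: [0.5, -0.5, -0.8]
opening: 0.576
gripper_force: 26.2
```

```bash
python3 - <<'E'
from h import *
go(.534,-.107,.118,1.533)
E
```

```text
pos_cm [2.17 0.02 0.  ] dr [ 0.    -0.    -0.301]
```

Emit:
play_rows --dr '[[0,0,-0.1],[0,0,-0.2],[0,0,-0.3],[0,0,-0.305],[0,0,-0.305],[0,0,-0.305]]' --delta_pos '[[0.7,0,0],[1.4,0,0],[2.2,0,0],[2.2,0,0],[2.2,0,0],[2.2,0,0]]' --gripper '[4.5,4.5,4.5,4.5,4.5,4.5]'

```text
time_s: 7.47
tool_pos: [0.5337, -0.109, 0.1176]
eef_rot: [3.142, 0.0, 1.526]
wrist_force: [0.1, -0.3, 0.2]
opening: 0.574
gripper_force: 26.2
```

```bash
python3 - <<'E'
from h import *
st=env.observe();print(st["tool_pos"],st["eef_rot"]);save("wrist","w3")
W=cam("wrist",st); a=cv2.imread("pics/w3.png"); h=cv2.cvtColor(a,cv2.COLOR_BGR2HSV)
m=cv2.inRange(h,(105,150,40),(130,255,255)); print(box(m,W,st["tool_pos"][2]+.0105), m.sum()/255)
T=cam("top"); t=env.get_image("top")
for d in env.outline_of("carrier","top")[:2]: print(d["p"],box(d["region"],T,.009))
E
```

```text
[ 0.53367473 -0.1089861   0.11756702] [3.14156160e+00 2.55358184e-04 1.52634401e+00]
(array([ 0.53223511, -0.10692326]), array([50.3, 82.1], dtype=float32), np.float32(1.5192422)) 21537.0
0.76 (array([0.54226917, 0.01295282]), array([119.9, 126.8], dtype=float32), np.float32(0.041501284))
```

View pics/w3.png

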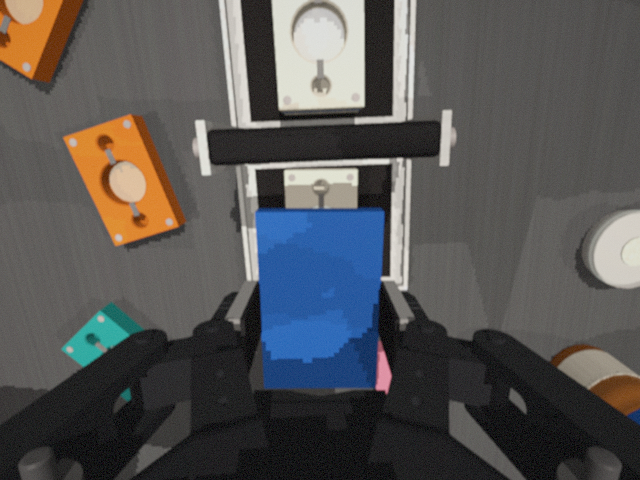

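```bash
python3 - <<'E'
from h import *
st=dict(tool_pos=np.array([.53367473,-.1089861,.11756702]),eef_rot=[3.14156160e+00,2.55358184e-04,1.52634401e+00])
W=cam("wrist",st)
for p,z in [((285,168),.019),((358,168),.019),((279,112),.043),((364,108),.043),((245,282),.009),((409,290),.009),((210,146),.091),((440,138),.091)]: print(p,ray(W,p,z).round(4))
a=cv2.imread("pics/w3.png"); cv2.imwrite("pics/w3c.png",cv2.resize(a[100:300,220:430],None,fx=2.8,fy=2.8,interpolation=cv2.INTER_CUBIC))
go(.5345,-.103,.03,1.533)
E
```

```text
(285, 168) [ 0.511  -0.0579  0.019 ]
(358, 168) [ 0.5607 -0.0601  0.019 ]
(279, 112) [ 0.5121 -0.0238  0.043 ]
(364, 108) [ 0.5622 -0.0238  0.043 ]
(245, 282) [ 0.4728 -0.1439  0.009 ]
(409, 290) [ 0.6001 -0.1563  0.009 ]
(210, 146) [ 0.4837 -0.0415  0.091 ]
(440, 138) [ 0.5916 -0.0426  0.091 ]
pos_cm [0.62 0.06 8.74] dr [-0.     0.    -0.005]
```

View pics/w3c.png

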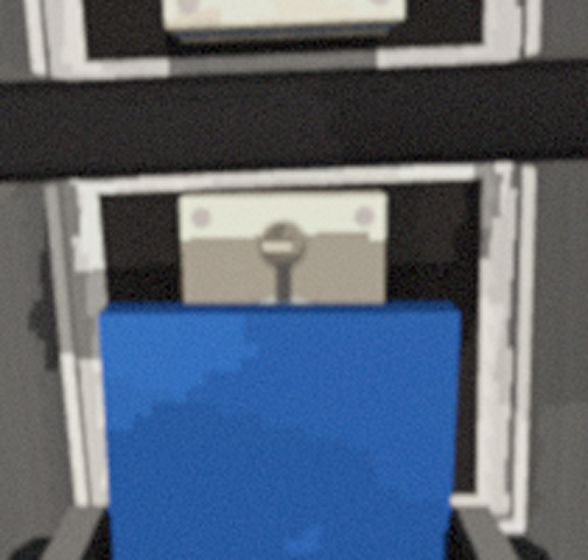

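Emit:
play_rows --dr '[[0,0,0],[0,0,0],[0,0,0],[0,0,0],[0,0,0],[0,0,0],[0,0,0]]' --delta_pos '[[0.6,0.1,2],[0.7,0.1,4.5],[0.7,0.1,7],[0.7,0.1,8.8],[0.7,0.1,9.6],[0.7,0.1,9.8],[0.7,0.1,9.8]]' --gripper '[4.5,4.5,4.5,4.5,4.5,4.5,4.5]'

```text
time_s: 8.2
tool_pos: [0.5352, -0.102, 0.0195]
eef_rot: [-3.141, 0.0, 1.529]
wrist_force: [0.5, -0.1, -0.0]
opening: 0.577
gripper_force: 26.2
```

Emit:
play_rows --dr '[[0,0,0],[0,0,0],[0,0,0],[0,0,0]]' --delta_pos '[[0,0,0.1],[0,0,0.2],[0,0,0.25],[0,0,0.25]]' --gripper '[4.5,4.5,4.5,4.5]'

```text
time_s: 8.53
tool_pos: [0.5354, -0.1018, 0.0173]
eef_rot: [3.141, 0.0, 1.53]
wrist_force: [0.3, 0.2, 0.4]
opening: 0.576
gripper_force: 26.2
```

Emit:
play_rows --dr '[[0,0,0],[0,0,0],[0,0,0]]' --delta_pos '[[0,0,0.05],[0,0,0.1],[0,0,0.1]]' --gripper '[4.5,4.5,4.5]'

```text
time_s: 8.78
tool_pos: [0.5353, -0.1018, 0.0164]
eef_rot: [3.141, 0.0, 1.53]
wrist_force: [-2.7, 1.1, 8.5]
opening: 0.574
gripper_force: 27.1
```

Emit:
play_rows --dr '[[0,0,0],[0,0,0],[0,0,0],[0,0,0],[0,0,0],[0,0,0],[0,0,0],[0,0,0],[0,0,0],[0,0,0],[0,0,0],[0,0,0]]' --delta_pos '[[0,0,0],[0,0,0],[0,0,0],[0,0,0],[0,0,0],[0,0,0],[0,0,-0.5],[0,0,-2],[-0.5,0,-5],[-1,0,-8],[-1,0,-11],[-1,0,-11]]' --gripper '[5,5.3,5.6,6,6.2,6.2,6.2,6.2,6.2,6.2,6.2,6.2]'

```text
time_s: 9.78
tool_pos: [0.5368, -0.1126, 0.1321]
eef_rot: [3.134, 0.003, 1.53]
wrist_force: [1.3, -0.2, 1.0]
opening: 0.722
gripper_force: 0.0
```

```bash
python3 - <<'E'
from h import *
st=env.observe();print(st["tool_pos"],st["eef_rot"]);save("wrist","w4")
W=cam("wrist",st); a=cv2.imread("pics/w4.png"); h=cv2.cvtColor(a,cv2.COLOR_BGR2HSV)
m=cv2.inRange(h,(105,150,40),(130,255,255)); m[:170]=0; print(box(m,W,.027), m.sum()/255)
go(.4978,.318,.16,.336)
E
```

```text
[ 0.53677224 -0.11264792  0.13205979] [3.13403658e+00 2.51803680e-03 1.52956944e+00]
(array([ 0.53367273, -0.10221794]), array([51.5, 75.5], dtype=float32), np.float32(1.5313898)) 7665.0
pos_cm [42.83 -5.57 -3.18] dr [ 0.006 -0.002  1.194]
```

View pics/w4.png

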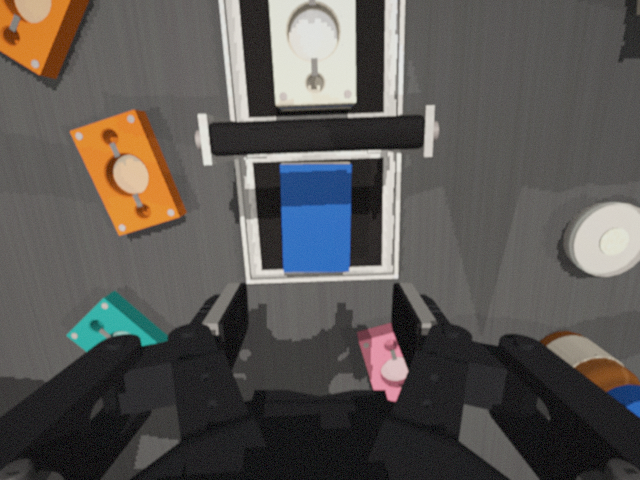

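The sheet lies squarely on the single bath (~(316,217)). Next is the loose bath.

Emit:
play_rows --dr '[[0,0,0.05],[0,0,0.15],[0,0,0.27],[0,0,0.39],[0,0,0.51],[0,0,0.63],[0,0,0.75],[0,0,0.87],[0,0,0.99],[0,0,1.11],[0,0,1.19],[0,0,1.19]]' --delta_pos '[[1,0,-2],[4.5,-0.5,-3.5],[8.5,-1,-3.5],[12.5,-1.5,-3.5],[16.5,-2,-3.5],[20.5,-2.5,-3.5],[24.5,-3,-3.5],[28.5,-3.6,-3.5],[32.5,-4.2,-3.5],[36.5,-4.8,-3.3],[40.5,-5.3,-3.2],[42.8,-5.6,-3.2]]' --gripper '[6.5,6.5,6.5,6.5,6.5,6.5,6.5,6.5,6.5,6.5,6.5,6.5]'

```text
time_s: 10.83
tool_pos: [0.4974, 0.3, 0.1574]
eef_rot: [3.141, 0.001, 0.333]
wrist_force: [0.9, -1.2, 0.4]
opening: 0.76
gripper_force: 0.0
```

Emit:
play_rows --dr '[[0,0,0],[0,0,0]]' --delta_pos '[[0,0,0],[0,0,0]]' --gripper '[6.5,6.5]'

```text
time_s: 11.0
tool_pos: [0.4972, 0.3004, 0.157]
eef_rot: [3.142, 0.002, 0.343]
wrist_force: [0.7, -0.9, 0.6]
opening: 0.761
gripper_force: 0.0
```

```bash
python3 - <<'E'
from h import *
st=env.observe();print(st["tool_pos"],st["eef_rot"]);save("wrist","w5")
W=cam("wrist",st)
for d in env.outline_of("loose_bath_center","wrist")[:3]:
  b=box(d["region"],W,.016); print(d["p"],d["centre"],b)
  go(b[0][0],b[0][1],.025,b[2])
for d in env.place_of("loose_bath_center","wrist")[:3]: print(d["p"],d["centre"],ray(W,d["centre"],.008))
E
```

```text
[0.49717964 0.30041707 0.15695889] [3.14150329e+00 1.77997417e-03 3.43074953e-01]
0.7 [298.7, 213.0] (array([0.49437332, 0.31963794]), array([51.4, 81.2], dtype=float32), np.float32(0.30932868))
pos_cm [ 0.39 -2.14 13.24] dr [0.    0.001 0.032]
0.62 [294.1, 218.0] [0.4919211  0.32268581 0.008     ]
```

View pics/w5.png

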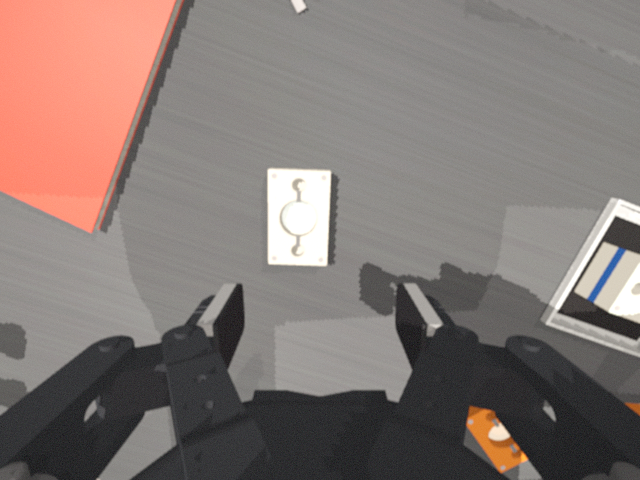

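The bath at (299,216) is upright and well isolated. Descending onto it.

Emit:
play_rows --dr '[[0,0,0.02],[0,0,0.025],[0,0,0.025],[0,0,0.025],[0,0,0.025],[0,0,0.025],[0,0,0.025],[0,0,0.025],[0,0,0.025],[0,0,0.025],[0,0,0.025],[0,0,0.025]]' --delta_pos '[[0.3,-1.5,2],[0.4,-2.1,5],[0.4,-2.1,8.5],[0.4,-2.1,11.5],[0.4,-2.1,13],[0.4,-2.1,14],[0.4,-2.1,15],[0.4,-2.1,15.4],[0.4,-2.1,15.4],[0.4,-2.1,15.4],[0.4,-2.1,15.4],[0.4,-2.1,15.4]]' --gripper '[6.5,6.5,6.5,6.5,6.5,6.5,6.5,6.5,6,5.5,5,4.6]'

```text
time_s: 12.15
tool_pos: [0.4955, 0.3201, 0.0054]
eef_rot: [-3.142, -0.002, 0.315]
wrist_force: [-0.4, -1.0, 5.6]
opening: 0.576
gripper_force: 26.0
```

Emit:
play_rows --dr '[[0,0,0],[0,0,0],[0,0,0],[0,0,0]]' --delta_pos '[[0,0,0],[0,0,0],[0,0,0],[0,0,0]]' --gripper '[4.5,4.5,4.5,4.5]' --newtons 30

```text
time_s: 12.48
tool_pos: [0.4956, 0.3201, 0.0054]
eef_rot: [-3.142, -0.002, 0.315]
wrist_force: [-1.8, -1.1, 7.7]
opening: 0.575
gripper_force: 29.8
```

```bash
python3 - <<'E'
from h import *
st=env.observe();print(st["tool_pos"],st["eef_rot"],st["opening"]);save("wrist","w6")
W=cam("wrist",st)
for d in env.outline_of("loose_bath_center","wrist")[:2]: print(d["p"],d["centre"],box(d["region"],W,.016))
E
```

```text
[0.49556154 0.32006515 0.00536881] [-3.14158711e+00 -1.79325134e-03  3.14933444e-01] 0.5749780067139534
0.61 [318.7, 293.6] (array([0.49499149, 0.32063696]), array([50.4, 83.4], dtype=float32), np.float32(0.3127421))
```

Emit:
play_rows --dr '[[0,0,0],[0,0,0],[0,0,0],[0,0,0],[0,0,-0.12],[0,0,-0.24],[0,0,-0.36],[0,0,-0.48],[0,0,-0.6],[0,0,-0.72],[0,0,-0.84],[0,0,-0.96]]' --delta_pos '[[0,0,-1],[0,0,-4],[0,0,-8],[0,0,-12],[-0.5,2.5,-14],[-1.3,6,-14],[-2.1,9.5,-14],[-2.9,13,-14],[-3.7,16.5,-14],[-4.5,20,-14],[-5.3,23.5,-14],[-6,26.5,-14]]' --gripper '[4.5,4.5,4.5,4.5,4.5,4.5,4.5,4.5,4.5,4.5,4.5,4.5]'

```text
time_s: 13.58
tool_pos: [0.5197, 0.0512, 0.1454]
eef_rot: [3.14, -0.0, 1.222]
wrist_force: [0.7, 0.2, -0.6]
opening: 0.576
gripper_force: 32.2
```

```bash
python3 - <<'E'
from h import *
print(env.observe()["opening"]); go(.535,-.112,.145,1.53)
E
```

```text
0.5755175262240536
pos_cm [-14.81   7.01   0.04] dr [ 0.001 -0.    -0.308]
```

Emit:
play_rows --dr '[[0,0,-0.1],[0,0,-0.2],[0,0,-0.255],[0,0,-0.255],[0,0,-0.255],[0,0,-0.255],[0,0,-0.255]]' --delta_pos '[[-3,1.2,0],[-6.5,2.6,0],[-10,4,0],[-13,5.3,0],[-15,6.1,0],[-15,6.1,0],[-15,6.1,0]]' --gripper '[4.5,4.5,4.5,4.5,4.5,4.5,4.5]'

```text
time_s: 14.17
tool_pos: [0.5249, -0.1098, 0.1449]
eef_rot: [3.141, 0.0, 1.47]
wrist_force: [-0.4, 1.3, -0.5]
opening: 0.57
gripper_force: 32.2
```

```bash
python3 - <<'E'
from h import *
st=env.observe();print(st["tool_pos"],st["eef_rot"],st["opening"]);save("wrist","w7")
W=cam("wrist",st)
for d in env.outline_of("loose_bath_center","wrist")[:3]: print(d["p"],d["centre"],box(d["region"],W,st["tool_pos"][2]+.0106))
a=cv2.imread("pics/w7.png"); h=cv2.cvtColor(a,cv2.COLOR_BGR2HSV)
m=cv2.inRange(h,(105,150,40),(130,255,255)); print(box(m,W,.027), m.sum()/255)
go(.5345,-.102,.035,1.53)
E
```

```text
[ 0.52494186 -0.10983151  0.14491428] [3.14105366e+00 1.24584755e-04 1.46993403e+00] 0.5697044994534247
0.92 [321.6, 292.6] (array([ 0.52363464, -0.10847187]), array([50. , 82.4], dtype=float32), np.float32(1.4706537))
(array([ 0.53478625, -0.07614118]), array([30.5, 51.4], dtype=float32), np.float32(-0.027562022)) 4033.0
pos_cm [ 0.73  0.87 10.98] dr [ 0.001 -0.    -0.058]
```

View pics/w7.png

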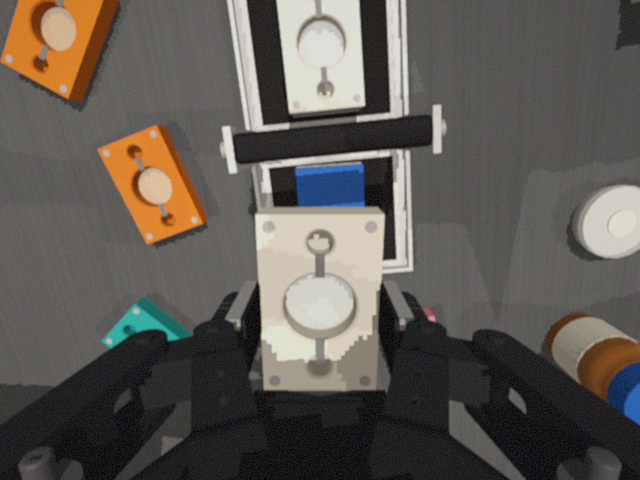

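Emit:
play_rows --dr '[[0,0,-0.03],[0,0,-0.06],[0,0,-0.06],[0,0,-0.06],[0,0,-0.06],[0,0,-0.06],[0,0,-0.06],[0,0,-0.06],[0,0,-0.06]]' --delta_pos '[[0.5,0.5,1.5],[0.7,0.9,4],[0.7,0.9,7],[0.7,0.9,9],[0.7,0.9,10.2],[0.7,0.9,10.7],[0.7,0.9,10.9],[0.7,0.9,10.9],[0.7,0.9,10.9]]' --gripper '[4.5,4.5,4.5,4.5,4.5,4.5,4.5,4.5,4.5]'

```text
time_s: 15.02
tool_pos: [0.5353, -0.1029, 0.0364]
eef_rot: [3.14, 0.001, 1.532]
wrist_force: [-0.6, 0.5, -1.4]
opening: 0.577
gripper_force: 32.1
```

Emit:
play_rows --dr '[[0,0,0],[0,0,0],[0,0,0]]' --delta_pos '[[0,0,0.1],[0,0,0.2],[0,0,0.2]]' --gripper '[4.5,4.5,4.5]'

```text
time_s: 15.27
tool_pos: [0.5348, -0.1029, 0.0335]
eef_rot: [3.141, 0.0, 1.532]
wrist_force: [-0.4, -0.1, -1.2]
opening: 0.575
gripper_force: 32.1
```

Emit:
play_rows --dr '[[0,0,0],[0,0,0],[0,0,0]]' --delta_pos '[[0,0,0.05],[0,0,0.12],[0,0,0.12]]' --gripper '[4.5,4.5,4.5]'

```text
time_s: 15.52
tool_pos: [0.5348, -0.1029, 0.0324]
eef_rot: [3.141, 0.0, 1.532]
wrist_force: [-2.7, 0.7, 5.7]
opening: 0.575
gripper_force: 32.9
```

Emit:
play_rows --dr '[[0,0,0],[0,0,0],[0,0,0],[0,0,0],[0,0,0],[0,0,0],[0,0,0],[0,0,0],[0,0,0],[0,0,0],[0,0,0],[0,0,0]]' --delta_pos '[[0,0,0],[0,0,0],[0,0,0],[0,0,0],[0,0,0],[0,0,0],[0,0,-0.5],[0,0,-2.5],[-1,0,-6],[-3,0,-10],[-4,0,-13],[-4,0,-13]]' --gripper '[5,5.3,5.6,6,6.2,6.2,6.2,6.2,6.2,6.2,6.2,6.2]'

```text
time_s: 16.52
tool_pos: [0.5351, -0.1453, 0.1692]
eef_rot: [3.133, 0.004, 1.531]
wrist_force: [0.9, -0.6, 1.4]
opening: 0.724
gripper_force: 0.0
```

Emit:
play_rows --dr '[[0,0,0],[0,0,0]]' --delta_pos '[[0,0,0],[0,0,0]]' --gripper '[4.5,4.5]'

```text
time_s: 16.68
tool_pos: [0.5329, -0.1427, 0.1618]
eef_rot: [-3.141, -0.0, 1.532]
wrist_force: [-0.0, 0.0, 0.5]
opening: 0.531
gripper_force: 0.0
```

```bash
python3 - <<'E'
from h import *
st=env.observe();print(st["tool_pos"],st["eef_rot"],st["opening"]);save("wrist","w8")
W=cam("wrist",st)
for n,z in [("packed_upper_center",.043),("loose_bath_center",.043)]:
  for d in env.outline_of(n,"wrist")[:3]: print(n,d["p"],d["centre"],box(d["region"],W,z))
for d in env.place_of("carrier_grip","wrist")[:3]: print(d["p"],d["centre"],ray(W,d["centre"],.091))
E
```

```text
[ 0.53290821 -0.14266253  0.16180611] [-3.14137331e+00 -3.96362466e-05  1.53176904e+00] 0.5306656486310872
packed_upper_center 0.81 [318.8, 30.8] (array([ 0.53718427, -0.00495737]), array([39. , 50.6], dtype=float32), np.float32(-0.03899467))
loose_bath_center 0.91 [319.7, 175.5] (array([ 0.5333418 , -0.10326576]), array([49.9, 80.7], dtype=float32), np.float32(1.5358924))
loose_bath_center 0.24 [330.1, 97.5] (array([ 0.53658722, -0.06659539]), array([150.3, 162.3], dtype=float32), np.float32(1.5317317))
0.58 [321.5, 79.4] [ 0.53653445 -0.04138587  0.091     ]
```

View pics/w8.png

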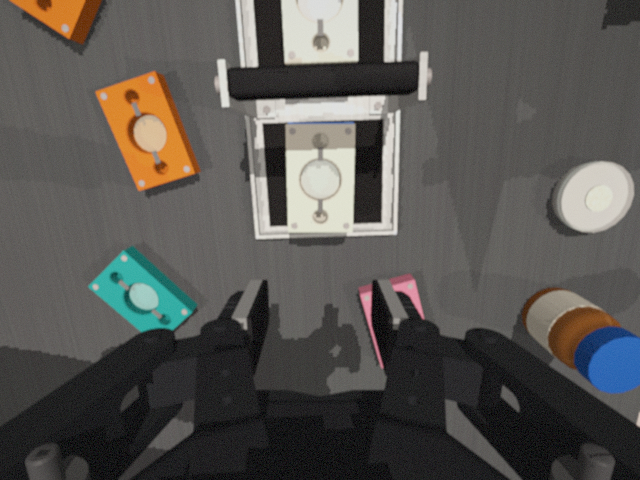

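The bath sits squarely on the sheet (~(320,178)) and mirrors the packed side. Now the handle.

```bash
python3 - <<'E'
from h import *
go(.5365,-.042,.15,-.02)
E
```

```text
pos_cm [ 1.004e+01 -1.000e-02  1.100e+00] dr [-2.000e-03  1.000e-03  1.552e+00]
```

Emit:
play_rows --dr '[[0,0,0.12],[0,0,0.24],[0,0,0.36],[0,0,0.48],[0,0,0.6],[0,0,0.72],[0,0,0.84],[0,0,0.96],[0,0,1.08],[0,0,1.2],[0,0,1.32],[0,0,1.44]]' --delta_pos '[[0.8,0,0],[1.7,0,0],[2.6,0,0],[3.5,0,0],[4.4,0,0],[5.3,0,0],[6.2,0,0],[7.1,0,0],[8,0,0],[9,0,0],[10,0,0],[10,0,0]]' --gripper '[4.5,4.5,4.5,4.5,4.5,4.5,4.5,4.5,4.5,4.5,4.5,4.5]'

```text
time_s: 17.88
tool_pos: [0.5368, -0.0411, 0.1613]
eef_rot: [-3.141, 0.001, 0.087]
wrist_force: [-0.2, 0.3, 0.8]
opening: 0.522
gripper_force: 0.0
```

Emit:
play_rows --dr '[[0,0,0.11],[0,0,0.11],[0,0,0.11],[0,0,0.11]]' --delta_pos '[[0,0,0],[0,0,0],[0,0,0],[0,0,0]]' --gripper '[4.5,4.5,4.5,4.5]'

```text
time_s: 18.22
tool_pos: [0.5369, -0.0428, 0.1616]
eef_rot: [-3.142, 0.001, -0.014]
wrist_force: [-0.3, 0.7, 0.5]
opening: 0.526
gripper_force: 0.0
```

```bash
python3 - <<'E'
from h import *
st=env.observe();print(st["tool_pos"],st["eef_rot"],st["opening"]);save("wrist","w9")
W=cam("wrist",st)
for d in env.place_of("carrier_grip","wrist")[:3]: print(d["p"],d["centre"],ray(W,d["centre"],.091))
go(.5365,-.042,.072,-.02)
E
```

```text
[ 0.53689651 -0.04278384  0.16162308] [-3.14156852e+00  6.06565413e-04 -1.40055385e-02] 0.5258247005659195
0.9 [320.0, 245.8] [ 0.53801659 -0.04266638  0.091     ]
pos_cm [-0.04 -0.09  8.98] dr [0.    0.    0.005]
```

View pics/w9.png

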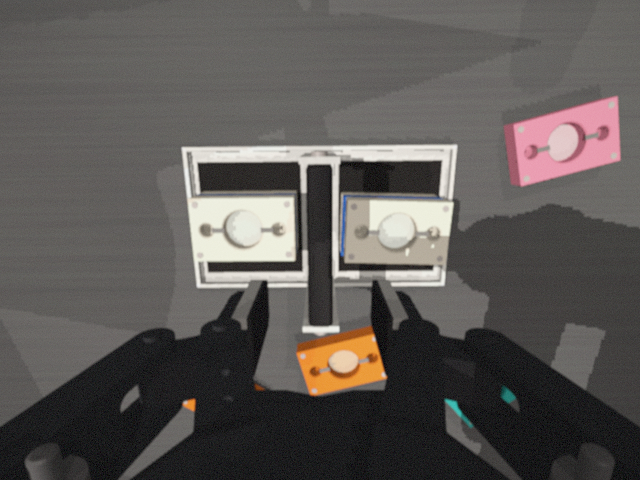

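The bar (~(320,245)) is centred between the pads.

Emit:
play_rows --dr '[[0,0,0],[0,0,0],[0,0,0],[0,0,0],[0,0,0],[0,0,0],[0,0,0],[0,0,0],[0,0,0]]' --delta_pos '[[0,0,1],[0,0,3],[0,0,5.5],[0,0,7.5],[0,0,8.7],[0,0,9],[0,0,9],[0,0,9],[0,0,9]]' --gripper '[4.5,4.5,4.5,4.5,4.5,4.5,3.8,3,2.4]'

```text
time_s: 19.07
tool_pos: [0.5376, -0.043, 0.0731]
eef_rot: [3.141, -0.002, -0.018]
wrist_force: [0.2, 0.5, 0.0]
opening: 0.283
gripper_force: 0.0
```

Emit:
play_rows --dr '[[0,0,0],[0,0,0],[0,0,0],[0,0,0],[0,0,0],[0,0,0],[0,0,0],[0,0,0]]' --delta_pos '[[0,0,0],[0,0,0],[0,0,0],[0,0,0],[0,0,0],[0,0,0],[0,0,0],[0,0,0]]' --gripper '[2,1.8,1.6,1.4,1.2,1,1,1]' --newtons 80

```text
time_s: 19.73
tool_pos: [0.5373, -0.0429, 0.0728]
eef_rot: [3.141, -0.001, -0.018]
wrist_force: [-2.6, -0.2, 8.9]
opening: 0.174
gripper_force: 77.9
```

Gripped (opening ~15 mm). Lifting slowly.

Emit:
play_rows --dr '[[0,0,0],[0,0,0],[0,0,0],[0,0,0],[0,0,0],[0,0,0],[0,0,0],[0,0,0],[0,0,0],[0,0,0],[0,0,0],[0,0,0]]' --delta_pos '[[0,0,-0.1],[0,0,-0.3],[0,0,-0.6],[0,0,-1],[0,0,-1.5],[0,0,-2.1],[0,0,-2.7],[0,0,-3.3],[0,0,-3.9],[0,0,-4.4],[0,0,-4.7],[0,0,-4.8]]' --gripper '[1,1,1,1,1,1,1,1,1,1,1,1]'

```text
time_s: 20.73
tool_pos: [0.5372, -0.0429, 0.1206]
eef_rot: [3.141, -0.001, -0.018]
wrist_force: [0.0, -0.4, -7.4]
opening: 0.172
gripper_force: 78.1
```

Emit:
play_rows --dr '[[0,0,0],[0,0,0],[0,0,0],[0,0,0],[0,0,0],[0,0,0],[0,0,0],[0,0,0],[0,0,0],[0,0,0],[0,0,0],[0,0,0]]' --delta_pos '[[0,0,-0.3],[0,0,-0.7],[0,0,-1.2],[0,0,-1.8],[0,0,-2.5],[0,0,-3.2],[0,0,-3.9],[0,0,-4.5],[0,0,-4.9],[0,0,-5.1],[0,0,-5.2],[0,0,-5.2]]' --gripper '[1,1,1,1,1,1,1,1,1,1,1,1]'

```text
time_s: 21.73
tool_pos: [0.537, -0.0429, 0.172]
eef_rot: [3.141, 0.0, -0.018]
wrist_force: [-0.5, 0.6, -7.4]
opening: 0.164
gripper_force: 78.1
```

Emit:
play_rows --dr '[[0,0,0],[0,0,0],[0,0,0],[0,0,0],[0,0,0],[0,0,0]]' --delta_pos '[[0,0,0],[0,0,0],[0,0,0],[0,0,0],[0,0,0],[0,0,0]]' --gripper '[1,1,1,1,1,1]'

```text
time_s: 22.23
tool_pos: [0.537, -0.0428, 0.1719]
eef_rot: [3.142, 0.0, -0.018]
wrist_force: [-0.3, 0.3, -7.8]
opening: 0.172
gripper_force: 78.1
```

```bash
python3 - <<'E'
from h import *
st=env.observe();print(st["tool_pos"],st["eef_rot"],st["opening"],st["wrist_force"],st["moment"],np.abs(st["joint_vel"]).max())
a=save("wrist","w10"); b=save("side","s10"); s=b[150:330,230:450]
cv2.imwrite("pics/fin.png",np.hstack([cv2.resize(a,(400,300)),cv2.resize(s,(366,300))])[:,:,::-1])
E
```

```text
[ 0.53697554 -0.04282317  0.17186652] [ 3.14152860e+00  1.66255077e-04 -1.80206859e-02] 0.17174210277344173 [-0.27781364  0.25733651 -7.83086306] [-0.01685868  0.00806212  0.00238243] 0.0032217612637816476
```

View pics/fin.png

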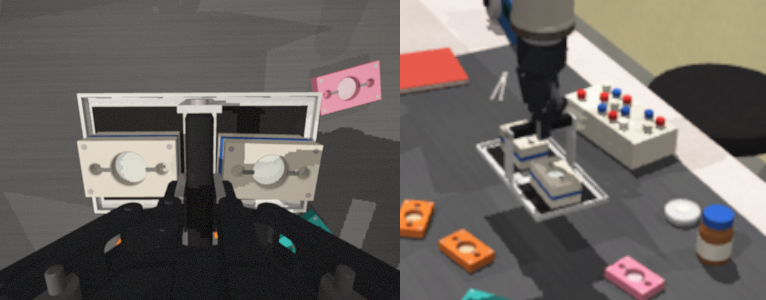

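The carrier hangs level and still about 10 cm up. Both stacks read bath, separator, bath, and the wrist carries 7.8 N, about what the packed carrier should weigh. Handing in.

```bash
python3 -c "
from station import env
print(env.sign_off())"
```

```text
the job is handed in; nothing more can be done
None
```

The sheet and bath are placed squarely on the open side, and I handed the job in with the carrier held level and still by its handle, about 10 cm above the table; the sign-off returned no verdict.

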